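# Index the loaded jig carriage onto its stop pin

## Task

One of the two drilling jigs on the bench has a brass blank in its blue carriage. Push that carriage by the red pad on its end, all the way to its end stop, then let go so that it springs back and the stop pin catches it at the middle position. Do it by pushing only: do not touch or lift the blank, and leave the empty jig, the oil bottle, the red bin and the spanner as they are.

Things in the scene. Friction and masses are not known exactly. Their poses are not given: they have to be found in the camera images.
- jig_a: The jig with the brass blank: steel base 250 x 110 x 12 mm, fixed to the bench, its place and yaw vary. Origin on the bench surface; +x is the push direction (within 0.35 rad of straight away from the robot); the base runs from x -105 to +145 mm. Guide rails beside the carriage are 24 mm high. The posts of the steel bridge (x 57 to 93 mm, 73 mm high) are the end stop.
- carriage_a (a joint): Travel (m) of the loaded jig's blue carriage along jig_a's +x: 0 at rest (start), 0.056 against the end stop. A damped spring pushes it back, 5.5 N at 0, 12 N at full travel (up to 20 N while pushed at 0.05 m/s). Past the middle the stop pin drops behind a brass tooth; let go then, it stops at 0.028. Let go earlier, it returns to 0.
- push_a (a point): Centre of the red pad (50 x 30 mm) on the loaded carriage's flat upright end face towards the robot, 42 mm above the bench, repeated as a red strip on the top edge; moves with the carriage; +x is the push direction. The blue face is 90 mm wide, 14 to 60 mm above the bench; the 12 mm base plate runs 5 mm out in front of it. The block is 100 mm long.
- nest_a (a point): Middle of the nest floor on top of the loaded carriage, 60 mm above the bench, 65 mm in +x from the pad face; a 44 mm square pocket with a 5 mm high rim. Moves with the carriage.
- blank: Loose brass turned blank lying in the loaded carriage's nest: round, foot 40 mm diameter x 12 mm, boss 26 mm diameter, 20 mm tall in all. Origin at the centre of its underside, z up.
- jig_b: The empty jig, identical but with no blank in its nest; leave it alone. Origin and axes as jig_a. The two jigs swap sides.
- carriage_b (a joint): Travel in m of the empty jig's carriage, 0 at rest; leave it there.
- oil: White oil bottle with an orange cap, 52 mm diameter, 150 mm tall, standing loose; origin at the centre of its underside.
- bin: Small open red parts bin, 100 x 85 x 55 mm, loose; origin at the centre of its underside.
- spanner: Steel spanner 150 mm long lying flat along its x; origin under its middle.
- pin_top_a (a point): Top of the black knob (22 mm diameter) of the loaded jig's vertical sprung stop pin, in the bridge, 93 mm above the bench; it rises 12 mm as the tooth passes and drops again. Needs no touching.
There are look-alikes about, which are no part of the job. What is shaped like the blank but black, purple or turquoise is not meant.

How it is judged (in metres and radians):
On the way, in this order (a step that is already met when the one before it is completed fails the run):
1. the loaded carriage is pushed all the way to its end stop (value of joint carriage_a above 0.05 m), for 0.05 s.
2. let go, it has come back onto the stop pin at mid travel (value of joint carriage_a between 0.024 and 0.032 m and contact force between each of the arm, the fingers and jig_a below 0.3 N), for 0.2 s.
At the end, for the whole second after the job is handed in: The loaded carriage rests still on its stop pin at mid travel (24 to 32 mm), the blank flat in its nest (within 6 mm of the middle), the empty jig's carriage at its rest position (under 6 mm) (value of joint carriage_a between 0.024 and 0.032 m and velocity of joint carriage_a between -0.01 and 0.01 m/s and horizontal distance between blank and nest_a below 0.006 m and z of blank in the frame of nest_a below 0.003 m and angle between blank's own z axis and vertical below 0.1 rad and value of joint carriage_b below 0.006 m); the robot touches nothing.
It fails at once if the blank is touched with the gripper (contact force between any of the fingers, the arm and blank above 1 N).
It fails at once if the blank is lifted out of its nest (z of blank in the frame of nest_a above 0.01 m).
It fails at once if the empty jig's carriage is pushed (over 8 mm) (value of joint carriage_b above 0.008 m).
It fails at once if the oil bottle, bin or spanner is displaced (over 20 mm), lifted or knocked over (distance of any of oil, bin, spanner from where it was at the start of the episode above 0.02 m or angle between oil's own z axis and vertical above 0.4 rad).
It also fails if it takes over 35 s, if anything falls off the work surface, if the arm or the gripper's body presses on something with over 40 N, if the wrist force passes 120 N, or if a joint passes its speed limit or range.

## Robot

A 6-joint arm with a two-finger parallel gripper is mounted at the origin on the work surface. World frame = base frame: x ahead of the robot, y to its left, z up, the work surface at z = 0. Lengths are in mm, angles in rad, forces in N, time in s.
With the tool pointing down it reaches from about 375 to 925 mm from the base axis. Payload 5.7 kg.
Tool frame: the origin (TCP) lies midway between the tips of the shut fingers; the grasp point (between the pads) lies 19 mm behind it; z points along the fingers, y is the line along which they close (so a half turn about z gives the same grasp; the last joint's range is limited). The gripper opens to 85 mm and grips with 20 to 120 N. Pads are 22 mm wide; open, the fingers measure 114 mm over their backs; the gripper's body (76 mm by 85 mm) begins 54 mm behind the grasp point. The pads swing forward as they close: fully open they stand 13 mm farther back than shut.
Start: joints at [1.204, 0.359, 1.51, -0, 1.272, -0.115], TCP at [149.483, 581.049, 231.267] pointing down, gripper open.
Joint ranges: [-2.97, 2.97], [-1.01, 2.36], [0.21, 2.38], [-0.96, 4.11], [0.2, 2.71], [-2.98, 2.98]. Speed limits (rad/s): [2.39, 2.39, 3.14, 3.14, 3.14, 3.14].

## Interface

Orientations are given as a unit quaternion [x, y, z, w].
In Python, from cell import sensors, optics, job gives the robot as it stands.
- The arm moves only by the tool send_rows, never from a script. Its argument "deltas" is a list of rows, each a list of 5 numbers: the shift along the tool's x, y, z in m, then the turn about the tool's z in degrees, then the closure, from -1 (fully open) to 1 (shut). In form: [[x, y, z, roll, fingers], ...]. A call has exactly 5 rows; each row is the pose to reach, as a shift and turn from the pose commanded when the call began, along the tool's axes at that moment; what a row does not reach only later rows make up. A row lasts 1/10 s, in which the tool goes at most 50 mm and 8.59 degrees, less where a joint would pass 70% of its speed; a pose out of reach is approached as far as the arm can. A call with a gripper value outside its range is refused whole. The fingers move at their own pace and stop on an object; "newtons" is the grip in N (left out, the last holds). Time passes only in rows, so rows that repeat a pose let the fingers close, or fill a call up. It gives the time, the measured TCP pose, the force, the opening and the grip force at its end, in the units of the state.
- sensors.state(): the state, without advancing time (a new reading comes with each control period).
- optics.read_camera(name): name is "scene" or "top" or "wrist"; returns a dict with "frame" (480x640x3 uint8, red, green, blue), "z_map" (480x640 float32, mm along the optical axis (not along the pixel's ray), 0 where there is no reading), "K" (3x3 intrinsics, pixels), "xyz" and "rotation" of the camera in the world. Camera axes: x right, y down, z forward; pixel columns grow to the right and rows downward; lengths in mm; the calibration is good to about 2 mm. A picture is of the moment at which its call begins.
- job.close_job(): hands the job in; it is judged then, once.
The state is a dict: "t": time; "q": joint angles; "qvel": joint speeds; "effort": joint torques, N m; "eef_pos": TCP position; "tool_rot": TCP orientation; "wrist_force": force on the tool from outside, world axes, zero at the start; "moment": the same for the moment, N m; "finger_gap": opening from 0.0 (shut) to 1.0 (fully open); "grip_force": force on a finger pad.
Only numpy, scipy, OpenCV 4.12 (cv2) and the standard library are available. Lean on these libraries where they do the work, as an engineer would, in place of code of your own. Each camera call takes 0.05 s, during which the arm holds its last target. There are 200 camera calls.

## Working session

There is one attempt and no reset: what is moved stays moved. The work goes in short steps, Python scripts to look and compute and a tool call to move; the robot and the scene stay as the last step left them, time stands still between calls to the robot, and variables do not carry over. Pictures are saved under pics/ and viewed, at most 10 in all, crops included, and the job is handed in when it is done.

Besides the shell and the picture viewer there is one more tool, called as name([rows], argument=value, ...), one row to a line, values as JSON. send_rows: Moves the arm, as the interface text tells. Its arguments: {"type":"object","properties":{"deltas":{"type":"array","items":{"type":"array","items":{"type":"number"}}},"newtons":{"type":"number"}},"required":["deltas"]}

```bash
mkdir -p pics; python3 - <<'E'
from cell import sensors, optics
import cv2,numpy as np
s=sensors.state();print(s)
for n in("top","scene"):
    c=optics.read_camera(n);cv2.imwrite(f"pics/{n}1.png",c["frame"][:,:,::-1]);np.savez(n+"1.npz",**c);print(c["K"],c["xyz"],c["rotation"])
E
```

```text
{'t': 0.0, 'q': array([ 1.20386409e+00,  3.59519204e-01,  1.51142847e+00,  2.03082781e-05,
        1.27252095e+00, -1.15114507e-01]), 'qvel': array([4.61378183e-06, 1.51896733e-04, 2.29655147e-03, 3.05687467e-04,
       1.08002018e-03, 1.26176748e-03]), 'effort': array([ 2.37469707e-03, -5.27615118e+01, -2.78627157e+01,  1.57480855e-05,
        1.31869898e-02, -2.78543388e-05]), 'eef_pos': array([149.26065969, 580.43172437, 230.44665296]), 'tool_rot': array([ 1.25579370e-01,  9.92083133e-01, -9.08555641e-04, -2.33316258e-04]), 'wrist_force': array([-0.27905571, -0.23367529, -0.23251728]), 'moment': array([ 0.0375817 ,  0.0122413 , -0.06027661]), 'grip_force': 0.0, 'finger_gap': 1.002787129900406}
[[608.76247371   0.         312.90940485]
 [  0.         608.76247371 241.18855493]
 [  0.           0.           1.        ]] [ 429.40508934   -8.92303087 1461.68574895] [ 0.71325304 -0.69963573  0.03359949 -0.02551511]
[[458.06774036   0.         320.05806585]
 [  0.         458.06774036 240.05357536]
 [  0.           0.           1.        ]] [ 969.09849005 -393.25329547  958.48014009] [ 0.875151    0.39162227 -0.11703691 -0.25893065]
```

View pics/top1.png

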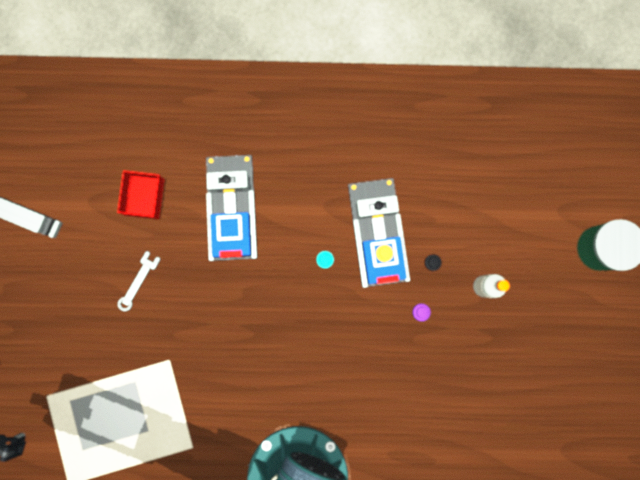

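View pics/scene1.png

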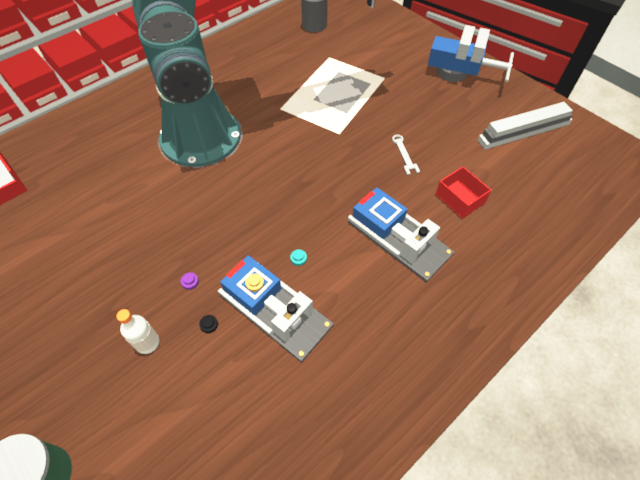

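The top picture shows two jigs. The right one has a yellow (brass) blank in its nest at (385,253), with its red strip at (388,280). The left one, nest at (229,228), is empty. Blank look-alikes lie loose on the bench: turquoise (325,260), black (433,262) and purple (422,312). So the right jig is jig_a. The scene picture agrees, with the blank at (255,283). Next I confirm this with a crop and measure.

```bash
cat > h.py <<'E'
import numpy as np,cv2
from scipy.spatial.transform import Rotation as R
def cloud(c):
    v,u=np.mgrid[:480,:640];z=c["z_map"];K=c["K"]
    p=np.stack([(u-K[0,2])/K[0,0]*z,(v-K[1,2])/K[1,1]*z,z],-1)
    return p@R.from_quat(c["rotation"]).as_matrix().T+c["xyz"]
def proj(c,p):
    q=(np.asarray(p)-c["xyz"])@R.from_quat(c["rotation"]).as_matrix();return (c["K"]@(q/q[2]))[:2]
def box(P,m):
    r=cv2.minAreaRect(P[m][:,:2].astype(np.float32));return r
E
python3 - <<'E'
from h import *
for n,roi in(("top",(160,300,340,420)),("scene",(240,350,210,310))):
    c=dict(np.load(n+"1.npz"));P=cloud(c);f=c["frame"];hsv=cv2.cvtColor(f,cv2.COLOR_RGB2HSV).astype(int)
    H,S,V=hsv[...,0],hsv[...,1],hsv[...,2];m0=np.zeros((480,640),bool);m0[roi[0]:roi[1],roi[2]:roi[3]]=1
    ok=m0&(P[...,2]>45)&(P[...,2]<75)
    red=ok&((H<6)|(H>174))&(S>170)&(V>90); blue=ok&(H>95)&(H<125)&(S>130); yel=m0&(H>20)&(H<35)&(S>120)&(P[...,2]>60)
    for k,m in(("red",red),("blue",blue),("rb",(red|blue)&(P[...,2]>56)),("yel",yel)):
        print(n,k,m.sum(),P[m].mean(0).round(1),box(P,m))
    print("tcp px",proj(c,[149,580,230]))
    if n=="top":
        # jig rails/base long axis : everything above 6 mm
        j=m0&(P[...,2]>6)&(P[...,2]<40)&(S<90); j[:, :345]=0; j[:,412:]=0
        print("base",j.sum(),box(P,j))
        cv2.imwrite("pics/crop.png",cv2.resize(f[170:300,340:450,::-1],None,fx=4,fy=4,interpolation=2))
E
```

```text
top red 84 [ 463.2 -197.5   59.3] ((463.1617126464844, -197.5680389404297), (9.699653625488281, 45.755332946777344), 8.644515037536621)
top blue 735 [ 499.5 -185.9   58.5] ((507.5820007324219, -188.4176483154297), (99.05992889404297, 88.77212524414062), 8.90316104888916)
top rb 655 [ 494.6 -186.1   59.6] ((506.85211181640625, -188.0645294189453), (99.10582733154297, 87.86981964111328), 8.862530708312988)
top yel 177 [ 521.5 -185.6   83.2] ((486.599853515625, -102.46343994140625), (32.60983657836914, 216.84263610839844), 22.89112663269043)
tcp px [  3.29359516 429.52040116]
base 2250 ((576.905029296875, -181.50814819335938), (250.2199249267578, 117.201904296875), 8.971869468688965)
scene red 70 [ 463.  -199.2   60.4] ((462.8120422363281, -198.7294464111328), (10.134336471557617, 44.89405059814453), 8.894505500793457)
scene blue 949 [ 512.6 -198.5   58.3] ((508.8939514160156, -192.8399200439453), (101.0745620727539, 90.37625885009766), 8.879365921020508)
scene rb 883 [ 505.2 -197.4   59.6] ((508.26190185546875, -193.14295959472656), (101.7376708984375, 89.00089263916016), 8.641236305236816)
scene yel 40 [ 532.9 -194.9   75. ] ((532.3787231445312, -195.67520141601562), (32.438804626464844, 16.156097412109375), 70.77098083496094)
tcp px [384.16582564   7.06059625]
```

View pics/crop.png

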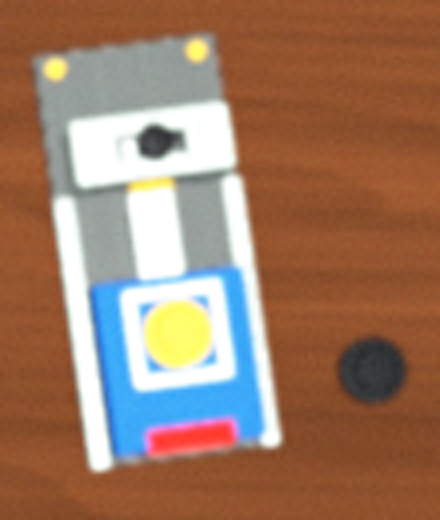

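The crop confirms it: a yellow brass blank sits in the blue carriage's nest (crop 178,335), with the red strip at (192,437) and the stray black piece outside the jig. jig_a has a yaw of about 8.9°, and its pad face is at about (458,-198).

I'll shut the fingers, turn the tool so its -x is along the push direction, and move round to the front of the pad.

send_rows([
  [-0.04,-0.02,0,-5,1],
  [-0.08,-0.04,0,-10,1],
  [-0.12,-0.06,0,-15,1],
  [-0.16,-0.08,0,-20,1],
  [-0.2,-0.1,0,-23.3,1],
], newtons=40)

```text
t: 0.6
eef_pos: [319.1, 432.9, 231.0]
tool_rot: [-0.079, 0.997, -0.0, -0.0]
wrist_force: [1.5, 0.1, -0.1]
finger_gap: 0.146
grip_force: 0.0
```

send_rows([
  [-0.008,-0.042,0,0,1],
  [-0.016,-0.084,0,0,1],
  [-0.024,-0.126,0,0,1],
  [-0.03,-0.168,0,0,1],
  [-0.03,-0.21,0,0,1],
])

```text
t: 1.1
eef_pos: [381.0, 229.9, 231.2]
tool_rot: [-0.077, 0.997, -0.0, 0.0]
wrist_force: [0.7, -0.2, 0.4]
finger_gap: -0.0
grip_force: 0.0
```

send_rows([
  [0,-0.042,0,0,1],
  [0,-0.084,0,0,1],
  [0,-0.126,0,0,1],
  [0,-0.168,0,0,1],
  [0,-0.21,0,0,1],
])

```text
t: 1.6
eef_pos: [412.4, 22.4, 231.2]
tool_rot: [-0.077, 0.997, 0.0, -0.0]
wrist_force: [0.4, -0.3, 0.6]
finger_gap: 0.002
grip_force: 0.0
```

send_rows([
  [0.0,-0.045,0,0,1],
  [0.01,-0.09,0,0,1],
  [0.025,-0.135,0,0,1],
  [0.04,-0.18,0,0,1],
  [0.056,-0.225,0,0,1],
])

```text
t: 2.1
eef_pos: [391.3, -208.6, 231.2]
tool_rot: [-0.077, 0.997, 0.0, -0.0]
wrist_force: [1.5, 0.4, 0.9]
finger_gap: -0.002
grip_force: 0.0
```

send_rows([
  [0,0,0.04,0,1],
  [0,0,0.08,0,1],
  [0,0,0.12,0,1],
  [0,0,0.16,0,1],
  [0,0,0.193,0,1],
])

```text
t: 2.6
eef_pos: [391.3, -206.6, 36.5]
tool_rot: [-0.077, 0.997, 0.0, -0.0]
wrist_force: [0.1, -0.4, -1.4]
finger_gap: -0.002
grip_force: 0.0
```

```bash
python3 - <<'E'
from h import *
from cell import sensors,optics
s=sensors.state();print(s["eef_pos"],s["wrist_force"])
c=optics.read_camera("scene");cv2.imwrite("pics/s2.png",cv2.resize(c["frame"][190:370,140:380,::-1],None,fx=3,fy=3,interpolation=2))
E
```

```text
[ 391.33650658 -206.56931947   36.49101341] [ 0.07655073 -0.40329332 -1.4302838 ]
```

View pics/s2.png

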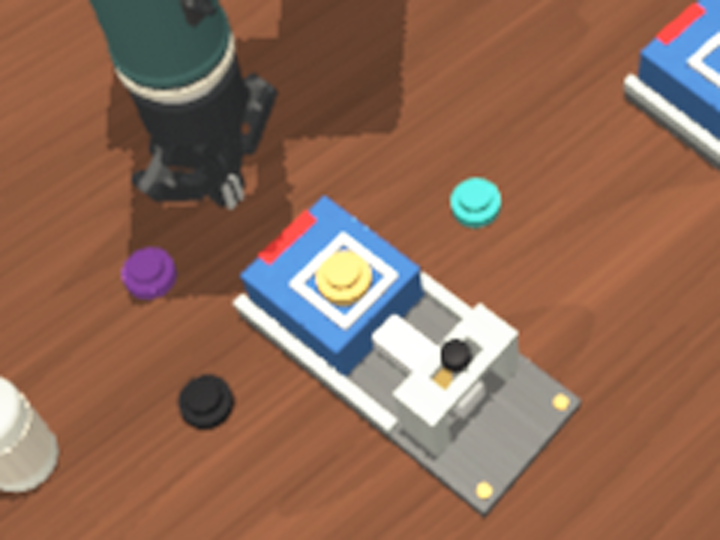

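The shut fingertips (crop 230,190) are in line with the red pad at (288,236), with a free path between them. I'll close the gap, then push slowly.

send_rows([
  [-0.015,0,0,0,1],
  [-0.03,0,0,0,1],
  [-0.04,0,0,0,1],
  [-0.045,0,0,0,1],
  [-0.048,0,0,0,1],
])

```text
t: 3.15
eef_pos: [441.1, -199.8, 39.5]
tool_rot: [-0.078, 0.997, -0.001, 0.001]
wrist_force: [0.4, 0.0, 0.1]
finger_gap: -0.003
grip_force: 0.0
```

send_rows([
  [-0.004,0,0,0,1],
  [-0.008,0,0,0,1],
  [-0.012,0,0,0,1],
  [-0.016,0,0,0,1],
  [-0.02,0,0,0,1],
])

```text
t: 3.65
eef_pos: [455.4, -196.3, 38.1]
tool_rot: [-0.078, 0.997, 0.0, -0.004]
wrist_force: [-13.0, -7.0, 8.7]
finger_gap: 0.003
grip_force: 7.0
```

send_rows([
  [-0.004,0,0,0,1],
  [-0.008,0,0,0,1],
  [-0.012,0,0,0,1],
  [-0.016,0,0,0,1],
  [-0.02,0,0,0,1],
])

```text
t: 4.15
eef_pos: [475.9, -193.1, 38.0]
tool_rot: [-0.078, 0.997, 0.001, -0.003]
wrist_force: [-10.9, -6.0, 6.8]
finger_gap: 0.001
grip_force: 6.1
```

send_rows([
  [-0.004,0,0,0,1],
  [-0.008,0,0,0,1],
  [-0.012,0,0,0,1],
  [-0.016,0,0,0,1],
  [-0.02,0,0,0,1],
])

```text
t: 4.65
eef_pos: [494.3, -190.2, 38.0]
tool_rot: [-0.078, 0.997, 0.001, -0.004]
wrist_force: [-12.9, -6.4, 8.5]
finger_gap: 0.0
grip_force: 6.8
```

send_rows([
  [-0.003,0,0,0,1],
  [-0.006,0,0,0,1],
  [-0.008,0,0,0,1],
  [-0.01,0,0,0,1],
  [-0.011,0,0,0,1],
])

```text
t: 5.15
eef_pos: [502.6, -188.8, 38.0]
tool_rot: [-0.078, 0.997, 0.001, -0.006]
wrist_force: [-22.0, -9.9, 16.8]
finger_gap: -0.003
grip_force: 11.8
```

send_rows([
  [-0.001,0,0,0,1],
  [-0.002,0,0,0,1],
  [-0.002,0,0,0,1],
  [-0.002,0,0,0,1],
  [-0.002,0,0,0,1],
])

```text
t: 5.65
eef_pos: [502.6, -188.8, 38.0]
tool_rot: [-0.079, 0.997, 0.001, -0.008]
wrist_force: [-24.7, -13.2, 18.3]
finger_gap: -0.001
grip_force: 13.6
```

```bash
cat > look.py <<'E'
import sys
from h import *
from cell import sensors,optics
s=sensors.state();print(s["t"],s["eef_pos"],s["wrist_force"])
d=np.array([np.cos(.155),np.sin(.155)])
c0=dict(np.load("scene1.npz"));c=optics.read_camera("scene")
def fwd(c):
    P=cloud(c);h=cv2.cvtColor(c["frame"],cv2.COLOR_RGB2HSV).astype(int)
    m=(h[...,0]>95)&(h[...,0]<125)&(h[...,1]>130)&(P[...,2]>30)&(P[...,2]<62);m[:,:200]=0;m[:,345:]=0;m[:240]=0;m[360:]=0
    q=P[m][:,:2]@d;y=m&(h[...,0]>20)&(h[...,0]<35)
    return np.percentile(q,99)
print("travel",fwd(c)-fwd(c0))
cv2.imwrite(sys.argv[1],cv2.resize(c["frame"][190:370,140:380,::-1],None,fx=3,fy=3,interpolation=2))
E
python3 look.py pics/s3.png
```

```text
5.65 [ 502.58816449 -188.79622585   37.97492864] [-24.73948934 -13.18229332  18.2779062 ]
travel 47.79343889180893
```

View pics/s3.png

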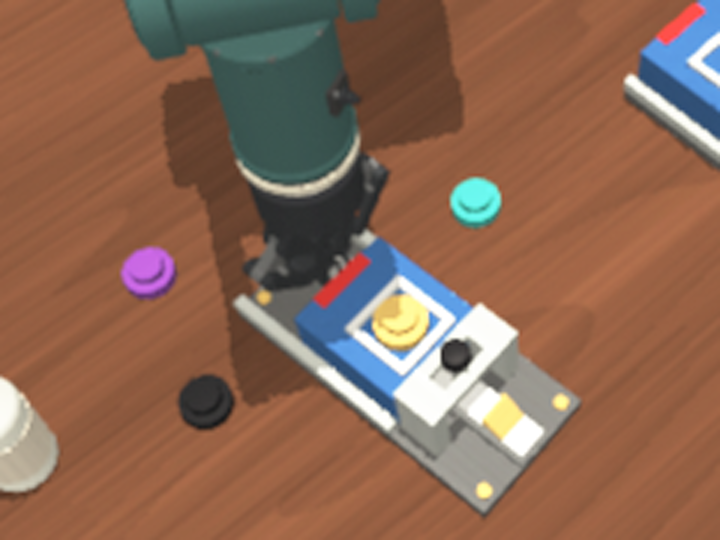

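The carriage is hard against the bridge posts. The TCP has stalled at x = 502.6 while the force rises, and the blank sits flat at crop (400,320). Now I ease back and let go.

send_rows([
  [0.005,0,0,0,1],
  [0.012,0,0,0,1],
  [0.02,0,0,0,1],
  [0.028,0,0,0,1],
  [0.036,0,0,0,1],
])

```text
t: 6.2
eef_pos: [473.8, -193.5, 38.0]
tool_rot: [-0.077, 0.997, 0.001, -0.002]
wrist_force: [-0.0, 0.3, -0.6]
finger_gap: 0.002
grip_force: 0.0
```

send_rows([
  [0.012,0,0,0,1],
  [0.024,0,0,0,1],
  [0.036,0,0,0,1],
  [0.048,0,0,0,1],
  [0.06,0,0,0,1],
])

```text
t: 6.7
eef_pos: [415.8, -203.2, 38.4]
tool_rot: [-0.077, 0.997, -0.0, 0.0]
wrist_force: [0.8, 0.0, 0.2]
finger_gap: -0.001
grip_force: 0.0
```

send_rows([
  [0.03,0,0,0,1],
  [0.03,0,0,0,1],
  [0.03,0,0,0,1],
  [0.03,0,0,0,1],
  [0.03,0,0,0,1],
])

```text
t: 7.2
eef_pos: [388.2, -208.2, 38.5]
tool_rot: [-0.078, 0.997, -0.0, 0.001]
wrist_force: [-0.6, -0.1, -0.0]
finger_gap: -0.006
grip_force: 0.0
```

```bash
python3 look.py pics/s4.png
```

```text
7.2 [ 388.1588954  -208.15118221   38.48010204] [-0.62786115 -0.11365289 -0.04117713]
travel 27.395998552644755
```

View pics/s4.png

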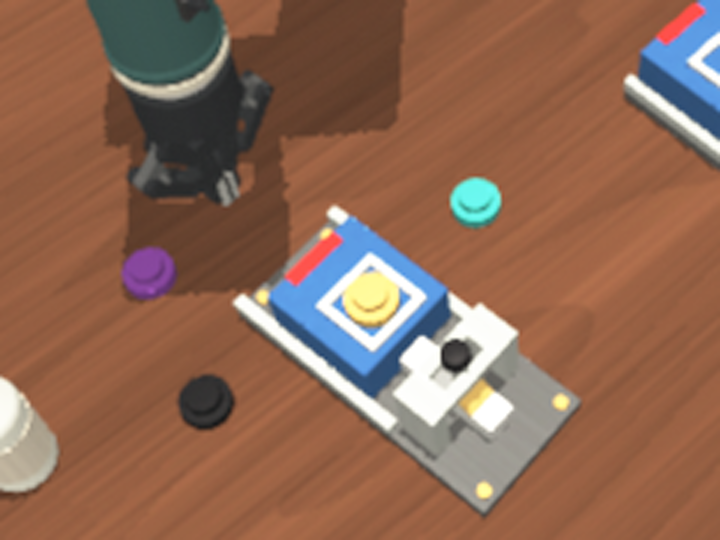

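The carriage rests at mid travel (27.4 mm measured), with the blank flat in its nest at crop (370,297). The gripper is clear at (225,190) and touches nothing, so I hand in.

```bash
python3 -c "
from cell import job
print(job.close_job())"
```

```text
the job is handed in; nothing more can be done
None
```

I pushed the loaded carriage to its end stop and let it spring back; it now rests on the stop pin at about 27.4 mm, with the blank flat in its nest, and the job is handed in (no verdict was returned).

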